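Park the print head in its index notch

TASK

Push the print head along its rail with the fingertips until its index pin clicks down into the notch of the clamp with the tall tab, riding over the low clamp if that comes first, and leave it parked there with the hand clear. Only push the head: do not pull up the spring knob of the pin, and leave the tools and parts lying around where they are.

Things in the scene. Friction and masses are not known exactly. Their poses are not given: they have to be found in the camera images.
- axis: Print axis lying on the bench (all sizes here in mm): aluminium base 120 (its x) x 440 (its y) x 20 high, origin at the centre of its underside. Its y axis runs along the rail, from the end where the print head starts towards the far end; base yaw is within 0.3 rad of the world's. A steel rail (15 wide, top at z = 32) runs along y at its x = -20, an index strip (20 wide, top at z = 26) at its x = +32; black end stops on the rail reach z = 42 at y = +-218 to +-206.
- head (a joint): Travel of the print head along the axis base's +y, in m, 0 to 0.29; 0 when its centre is at y = -150 mm in the base's frame, starts at 0 to 0.04. Slides with about 1 N of friction. Driving its pin over a clamp's cross bar takes about 8 N pushed slowly (up to 20 N if fast) as the pin climbs the bar.
- head_rear (a point): Centre of the head's end face on the starting side (facing the base's -y). The head is (mm) a dark grey box with a round fan on top, 52 (x) x 70 (along the rail) x 62 tall, its underside 36 and its top 98 above the bench, centred over the rail; the face is 52 wide and 62 tall and flat. A black bracket on its +x side carries the pin.
- head_front (a point): Centre of the head's opposite end face (facing the base's +y), of the same size.
- pin_tip (a point): Lower end of the index pin, a vertical 8 mm steel pin with a ball end, at the middle of the head's length, 52 mm from the head's centre plane towards the base's +x, over the index strip. On top is a black round spring knob 18 across and 16 tall, its top 82 to 85 above the bench.
- pin (a joint): Height of the index pin in m: 0 with its tip on the strip, about 0.003 on top of a cross bar, about 0.0003 in the notch between two bars, up to 0.012 if its knob is pulled up. Sprung down with 5 to 7 N. The push fades at a bar's top; past it the spring draws pin and head the last 4 or 5 mm into the notch and centres them when let go.
- tab_clamp: Index clamp with the tall upright tab: steel clamp fixed on the index strip, with a dark round-topped tab 22 wide and 5 thick rising 55 above the strip on its +x side. Origin on the strip's top (26 above the bench) at the centre of its notch; its axes are parallel to the base's. The notch is the gap between two cross bars (8 mm rods across the strip, 3 mm proud of it) whose centres lie at y = -6 and +6. It may be the first or the second clamp on the head's way.
- low_clamp: The other index clamp, the same bars and notch, but without a tab: only a low block with a screw on its +x side, 10 tall above the strip. Same origin and axes. The two clamps are at least 60 mm apart.
- big_frame: Bystander (mm): flat black printed frame, 2 by 2 windows, 170 x 170 x 7; origin in it or under it. Stays where it is.
- small_frame: Bystander (mm): flat black printed frame, one window, 95 x 95 x 7; origin in it or under it. Stays where it is.
- scraper: Bystander (mm): scraper with a handle, 200 long, lying; origin in it or under it. Stays where it is.
- driver: Bystander (mm): screwdriver, 170 long, lying; origin in it or under it. Stays where it is.
- grease: Bystander (mm): small lidded jar, 44 across, 55 tall; origin in it or under it. Stays where it is.
- tray: Bystander (mm): small open grey tray, 60 x 90 x 25; origin in it or under it. Stays where it is.
- tape: Bystander (mm): roll of paper tape lying flat, 90 across, 24 tall; origin in it or under it. Stays where it is.

How it is judged (in metres and radians):
On the way:
1. the pin has dropped into the notch of the tab clamp (y of pin_tip in the frame of tab_clamp between -0.0025 and 0.0025 m and value of joint pin below 0.0015 m), for 0.2 s.
At the end, for the whole second after the job is handed in: the pin's tip is within 2.5 mm along the rail of the notch centre of the clamp with the tall tab, dropped to less than 1.5 mm above the strip, and the head is at rest (all of step 1 and velocity of joint head between -0.005 and 0.005 m/s); the robot touches nothing.
It fails at once if the spring knob of the index pin is pulled up (pin more than 7 mm up) (value of joint pin above 0.007 m).
It fails at once if a bystander is moved by more than 20 mm (distance of any of big_frame, small_frame, scraper, driver, grease, tray, tape from where it was at the start of the episode above 0.02 m).
It also fails if it takes over 48 s, if anything falls off the work surface, if the arm or the gripper's body presses on something with over 40 N, if the wrist force passes 120 N, or if a joint passes its speed limit or range.

ROBOT

A 6-joint arm with a two-finger parallel gripper is mounted at the origin on the work surface. World frame = base frame: x ahead of the robot, y to its left, z up, the work surface at z = 0. Lengths are in mm, angles in rad, forces in N, time in s.
With the tool pointing down it reaches from about 350 to 725 mm from the base axis. Payload 6 kg.
Tool frame: the origin (TCP) lies between the finger pads; the fingertips stand 19 mm ahead of it and the grasp point (between the pads) is the TCP; z points along the fingers, y is the direction in which the jaws open and shut (so a half turn about z gives the same grasp; the last joint's range is limited). The gripper opens to 85 mm and grips with 20 to 120 N. Pads are 22 mm wide; open, the fingers measure 114 mm over their backs; the gripper's body (76 mm by 85 mm) begins 54 mm behind the grasp point. The pads swing forward as they close: fully open they stand 13 mm farther back than shut.
Start: joints at [1.662, 0.04, 0.085, 0, -1.615, -0.334], TCP at [144.227, 582.387, 250.261] pointing down, gripper open.
Joint ranges: [-2.56, 2.56], [-1.29, 2.01], [-1.08, 1.49], [-3.29, 1.98], [-2.81, -0.18], [-2.99, 2.99]. Speed limits (rad/s): [2.57, 2.57, 3.01, 3.14, 3.14, 3.14].

INTERFACE

Orientations are given as a unit quaternion [w, x, y, z].
In Python, from cell import * gives the robot as it stands.
- The arm moves only by the tool arm_command, never from a script. Its argument "motion" is one flat list of numbers, 7 for each row, row after row: the turn, a rotation vector about the tool's x, y, z in rad, then the shift along the tool's x, y, z in m, then the gripper command: -1 is fully open, 1 is shut, values between are in proportion. In form: [wx, wy, wz, x, y, z, claw, wx, wy, wz, x, y, z, claw, ...]. A call has 1 to 5 rows; each row shifts and turns the commanded pose from where the row before left it, along the tool's axes as they then stand; what a row does not reach is not made up. A row lasts 1/10 s, in which the tool goes at most 50 mm and 8.59 degrees, less where a joint would pass 70% of its speed; a pose out of reach is approached as far as the arm can. A call with a gripper value outside its range is refused whole. The fingers move at their own pace and stop on an object; "squeeze" is the grip in N (left out, the last holds). Time passes only in rows, so rows that do not move let the fingers close. It gives the time, the measured TCP pose, the force and the opening at its end, in the units of the state.
- state(): the state, without advancing time (a new reading comes with each control period).
- grab_frame(name): name is "scene" or "top" or "wrist"; returns a dict with "color" (400x640x3 uint8, red, green, blue), "range_z" (400x640 float32, mm along the optical axis (not along the pixel's ray), 0 where there is no reading), "fx", "fy", "cx", "cy" (pixels), "rvec" (rotation vector, rad) and "tvec" (3), from world to camera coordinates, as OpenCV has them; the wrist camera has in their place "mount" (4x4, takes a point from camera to tool coordinates, whose origin is the TCP and whose axes are the flange's). Camera axes: x right, y down, z forward; pixel columns grow to the right and rows downward; lengths in mm; the calibration is good to about 2 mm. A picture is of the moment at which its call begins: read the wrist's pose just before it.
- close_job(): hands the job in, once; it reports no verdict.
The state is a dict: "t": time; "joints": joint angles; "qd": joint speeds; "joint_torque": joint torques, N m; "tool_pos": TCP position; "orientation": TCP orientation; "wrist_force": force on the tool from outside, world axes, zero at the start; "wrist_torque": the same for the moment, N m; "finger_gap": opening from 0.0 (shut) to 1.0 (fully open).
Only numpy, scipy, OpenCV 4.12 (cv2) and the standard library are available. Lean on these libraries where they do the work, as an engineer would, in place of code of your own. Each camera call takes 0.05 s, during which the arm holds its last target. There are 200 camera calls.

## Working session

There is one attempt and no reset: what is moved stays moved. The work goes in short steps, Python scripts to look and compute and a tool call to move; the robot and the scene stay as the last step left them, time stands still between calls to the robot, and variables do not carry over. Pictures are saved under pics/ and viewed, about 8 in all and at most 12, crops included, and the job is handed in when it is done.

Besides the shell and the picture viewer there is one more tool, called after ">>>" as name(argument=value, ...), one argument or row to a line, values as JSON. arm_command: Moves the arm, as the interface text tells. Its arguments: {"type":"object","properties":{"motion":{"type":"array"},"squeeze":{"type":"number"}},"required":["motion"]}

```bash
mkdir -p pics; ls
cat > h.py <<'E'
from cell import *
import numpy as np, cv2
from scipy.spatial.transform import Rotation as R
def cloud(f):
    z=f["range_z"]; v,u=np.mgrid[:z.shape[0],:z.shape[1]]
    p=np.stack([(u-f["cx"])*z/f["fx"],(v-f["cy"])*z/f["fy"],z],-1)
    M=R.from_rotvec(np.ravel(f["rvec"])).as_matrix()
    w=(p-np.ravel(f["tvec"]))@M
    w[z<=0]=np.nan
    return w
def save(f,n): cv2.imwrite("pics/"+n,f["color"][:,:,::-1])
E
python3 - <<'E'
from h import *
s=state(); print(s)
for n in ("scene","top"):
    f=grab_frame(n); save(f,n+".png"); np.save(n+"_w.npy",cloud(f)); np.save(n+".npy",f,allow_pickle=True)
    print(n,f["fx"],f["tvec"],f["rvec"])
E
```

```text
pics
{'t': 0.0, 'joints': array([ 1.66170509e+00,  4.08179001e-02,  8.37963898e-02, -4.56592698e-04,
       -1.61552288e+00, -3.33681599e-01]), 'qd': array([ 0.00043694, -0.00051749, -0.00223215, -0.00067911,  0.00123638,
       -0.00082306]), 'joint_torque': array([ 6.37762478e-04, -3.68227029e+01,  3.47419381e+01,  6.93233594e+00,
       -5.44416092e-03, -9.14978131e-06]), 'tool_pos': array([144.09802081, 582.12574467, 249.26885085]), 'orientation': array([ 9.02466662e-04,  9.92642517e-01, -1.21078555e-01, -3.87943761e-05]), 'wrist_force': array([0.10866083, 0.22961601, 0.66357016]), 'wrist_torque': array([ 0.05576958, -0.00813466,  0.00941182]), 'finger_gap': 0.9974631656508421}
scene 456.60876143151177 [ 239.45901563 -203.86399771 1632.08599109] [ 1.29306537  2.04357573 -1.08725987]
top 509.2821797759011 [  36.06528261  521.16356644 1362.25066138] [ 2.03139549 -2.18983437  0.22311981]
```

View pics/top.png

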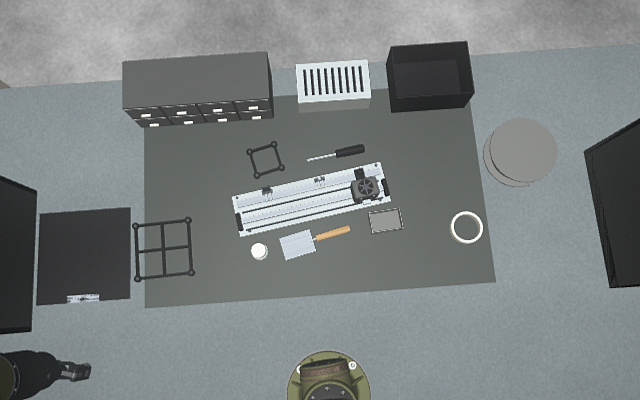

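View pics/scene.png

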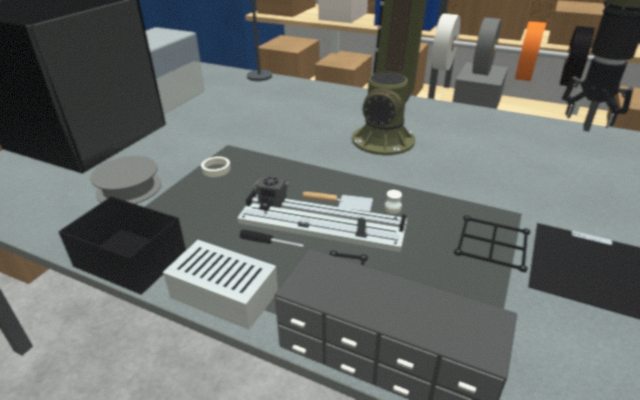

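The top view shows the head at pixel (366,187) and clamps at about (319,180) and (267,190). In the scene view the tall tab is at (361,226), on the far side, so the low clamp at (303,224) comes first. Next I measure the base frame.

Run:
```python
from h import *
w=np.load("top_w.npy"); f=np.load("top.npy",allow_pickle=True).item()
c=f["color"]
box=np.zeros(w.shape[:2],bool); box[155:245,225:400]=1
z=w[...,2]
print("table z",np.nanmedian(z[260:290,200:300]))
m=box&(z>10)&(z<60)
n,l=cv2.connectedComponents((box&(z>11)).astype(np.uint8))
k=np.bincount(l[l>0]).argmax(); m=(l==k)
r=cv2.minAreaRect(w[m&(z<30)][:,:2].astype(np.float32)); print(r)
(cx,cy),(a,b),an=r
pts=cv2.boxPoints(r); e=[pts[(i+1)%4]-pts[i] for i in range(4)]
d=max(e,key=np.linalg.norm); d=d/np.linalg.norm(d); d*=np.sign(d[1])
yaw=np.arctan2(-d[0],d[1]); print("yaw",yaw)
Rm=np.array([[np.cos(yaw),-np.sin(yaw)],[np.sin(yaw),np.cos(yaw)]])
p=(w[...,:2]-[cx,cy])@Rm
np.savez("base.npz",c=[cx,cy],yaw=yaw)
for nm,q in (("head>85",box&(z>88)&(z<110)),("z45-90 x>15",box&(z>45)&(z<88)&(p[...,0]>15)),("rail end",box&(z>36)&(z<46)&(abs(p[...,0]+20)<12))):
    n,l=cv2.connectedComponents(q.astype(np.uint8))
    for i in range(1,n):
        s=l==i
        if s.sum()>3: print(nm,s.sum(),p[s].min(0).round(1),p[s].max(0).round(1),np.median(z[s]).round(1))
# rectified views in base frame at z=26 (top cam and scene cam)
for nm in ("top","scene"):
    g=np.load(nm+".npy",allow_pickle=True).item()
    X,Y=np.meshgrid(np.arange(90,-90,-.5),np.arange(-240,240,.625),indexing="ij")
    P=np.stack([X,Y],-1).reshape(-1,2)@Rm.T+[cx,cy]
    P=np.c_[P,np.full(len(P),26.)]
    K=np.array([[g["fx"],0,g["cx"]],[0,g["fy"],g["cy"]],[0,0,1]])
    uv=cv2.projectPoints(P,np.ravel(g["rvec"]),np.ravel(g["tvec"]),K,None)[0].reshape(*X.shape,2).astype(np.float32)
    im=cv2.remap(g["color"],uv[...,0],uv[...,1],cv2.INTER_CUBIC)
    for yy in range(-200,201,50): cv2.putText(im,str(yy),(int((yy+240)/.625),12),0,.4,(255,0,0)); im[:6,int((yy+240)/.625)]=[255,0,0]
    globals()[nm]=im
cv2.imwrite("pics/rect.png",np.vstack([top,scene])[:600,:,::-1] if 0 else np.vstack([top[:300],scene[:300]])[:,:,::-1])
```

```text
table z 0.8302605082820753
((532.5460815429688, 6.2421112060546875), (122.04286193847656, 440.32745361328125), 9.27219009399414)
yaw 0.16183022
head>85 480 [ -47.4 -182.2] [   6.5 -111.9] 98.2
z45-90 x>15 102 [  15.1 -160.8] [  45.9 -133.9] 59.7
z45-90 x>15 40 [ 46.8 106.6] [ 53.7 127.9] 71.4
rail end 33 [ -31.9 -217.5] [  -8.3 -202.5] 41.4
rail end 36 [-30.9 205.8] [ -8.7 217.8] 41.9
```

View pics/rect.png

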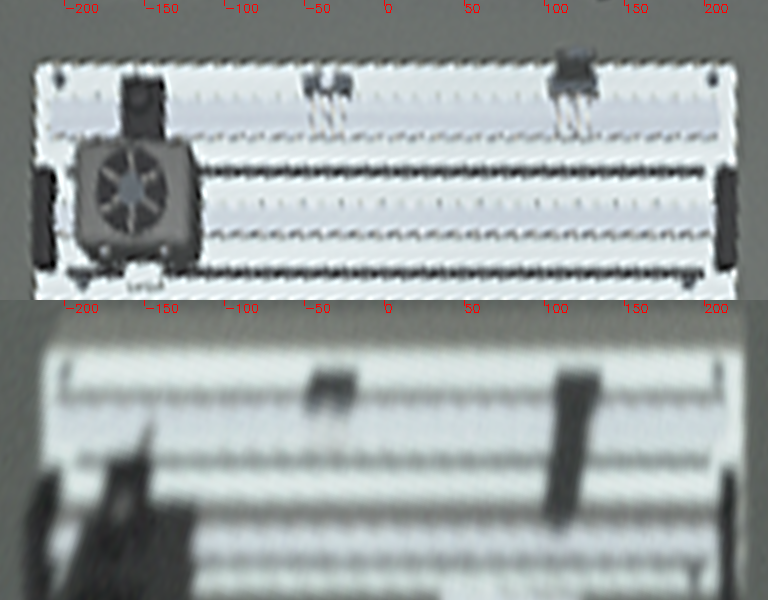

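Top-camera measurements in the base frame: base 122 x 440 mm, which matches. The head spans y -182 to -112 with its top at 98. The tab is at y ≈ 117, z 71 and up. The notch bars in the rectified view straddle x-pixel 572, so y ≈ 117. The low clamp at y ≈ -36 comes first. The head therefore has to travel about 264 mm.

I'll turn the tool so its x runs along base -y, shut the fingers, then fly in behind the head.

>>> arm_command(
  motion=[0, 0, 0.1458, 0, 0, 0, 1, 0, 0, 0.1458, 0, 0, 0, 1, 0, 0, 0.1458, 0, 0, 0, 1, 0, 0, 0.1458, 0, 0, 0, 1, 0, 0, 0.1458, 0, 0, 0, 1],
  squeeze=40,
)

```text
t: 0.6
tool_pos: [144.2, 582.2, 249.6]
orientation: [0.001, 0.883, -0.47, 0.0]
wrist_force: [-0.0, -0.3, -0.5]
finger_gap: 0.145
```

>>> arm_command(
  motion=[0, 0, 0.1458, 0, 0, 0, 1, 0, 0, 0.1458, 0, 0, 0, 1, 0, 0, 0.1458, 0, 0, 0, 1, 0, 0, 0, 0, 0, 0, 1, 0, 0, 0, 0, 0, 0, 1],
)

```text
t: 1.1
tool_pos: [144.2, 582.3, 249.9]
orientation: [0.0, 0.763, -0.646, 0.0]
wrist_force: [-0.1, -0.4, 0.0]
finger_gap: 0.001
```

>>> arm_command(
  motion=[0, 0, 0, 0.0418, -0.0206, 0, 1, 0, 0, 0, 0.0418, -0.0206, 0, 1, 0, 0, 0, 0.0418, -0.0206, 0, 1, 0, 0, 0, 0.0418, -0.0206, 0, 1, 0, 0, 0, 0.0418, -0.0206, 0, 1],
)

```text
t: 1.6
tool_pos: [280.2, 391.0, 250.4]
orientation: [-0.0, 0.763, -0.646, -0.0]
wrist_force: [0.8, -0.1, 0.9]
finger_gap: -0.001
```

>>> arm_command(
  motion=[0, 0, 0, 0.0418, -0.0206, 0, 1, 0, 0, 0, 0.0418, -0.0206, 0, 1, 0, 0, 0, 0.0418, -0.0206, 0, 1, 0, 0, 0, 0.0418, -0.0206, 0, 1, 0, 0, 0, 0.0418, -0.0206, 0, 1],
)

```text
t: 2.1
tool_pos: [415.4, 201.2, 250.6]
orientation: [-0.0, 0.763, -0.646, 0.0]
wrist_force: [0.9, 0.7, -0.0]
finger_gap: -0.001
```

>>> arm_command(
  motion=[0, 0, 0, 0.0418, -0.0065, 0, 1, 0, 0, 0, 0.0418, -0.0065, 0, 1, 0, 0, 0, 0.0418, -0.0065, 0, 1, 0, 0, 0, 0.0418, -0.0065, 0, 1, 0, 0, 0, 0.0418, -0.0065, 0, 1],
)

```text
t: 2.6
tool_pos: [480.7, 0.2, 250.5]
orientation: [-0.0, 0.763, -0.646, 0.0]
wrist_force: [0.4, 0.7, 0.3]
finger_gap: 0.001
```

>>> arm_command(
  motion=[0, 0, 0, 0.0418, -0.0065, 0, 1, 0, 0, 0, 0.0418, -0.0065, 0, 1, 0, 0, 0, 0.0418, -0.0065, 0, 1, 0, 0, 0, 0.0418, -0.0065, 0, 1, 0, 0, 0, 0.0418, -0.0065, 0, 1],
)

```text
t: 3.1
tool_pos: [546.4, -201.0, 250.3]
orientation: [-0.0, 0.763, -0.646, 0.0]
wrist_force: [0.4, -0.6, 0.8]
finger_gap: -0.0
```

```bash
cat >> h.py <<'E'
B=np.load("base.npz")
def tb():
    s=state(); c,y=B["c"],float(B["yaw"])
    d=s["tool_pos"][:2]-c
    q=s["orientation"]; 
    x=R.from_quat([*q[1:],q[0]]).as_matrix()[:,0]
    b=np.array([d[0]*np.cos(y)+d[1]*np.sin(y),-d[0]*np.sin(y)+d[1]*np.cos(y)])
    F=s["wrist_force"]
    print("t",s["t"],"base xy",b.round(1),"z",s["tool_pos"][2].round(1),"yaw err",round(np.arctan2(x[1],x[0])-(y-np.pi/2),4),"F",F.round(1),"Fy",(-F[0]*np.sin(y)+F[1]*np.cos(y)).round(1),"qd",abs(s["qd"]).max().round(3))
E
python3 -c "
from h import *
tb()"
```

```text
t 3.1 base xy [ -19.7 -206.7] z 250.3 yaw err 0.0033 F [ 0.4 -0.6  0.8] Fy -0.6 qd 0.752
```

The tool is at base (-19.7, -206.7), yaw within 0.003 rad. I'm lowering it to TCP z ≈ 75, which puts the fingertips at about 56, above the 42 mm end stop.

>>> arm_command(
  motion=[0, 0, 0, 0, 0, 0.04, 1, 0, 0, 0, 0, 0, 0.04, 1, 0, 0, 0, 0, 0, 0.04, 1, 0, 0, 0, 0, 0, 0.03, 1, 0, 0, 0, 0, 0, 0.015, 1],
)

```text
t: 3.6
tool_pos: [544.6, -198.9, 81.8]
orientation: [0.001, 0.763, -0.647, -0.002]
wrist_force: [-0.9, 0.7, 0.8]
finger_gap: -0.0
```

>>> arm_command(
  motion=[0, 0, 0, 0, 0, 0.005, 1, 0, 0, 0, 0, 0, 0.005, 1, 0, 0, 0, 0, 0, 0, 1],
)

```text
t: 3.9
tool_pos: [546.9, -199.2, 76.5]
orientation: [-0.0, 0.762, -0.647, 0.001]
wrist_force: [0.1, 0.1, 0.2]
finger_gap: 0.0
```

Run:
```python
from h import *
tb(); f=grab_frame("top"); im=cv2.resize(f["color"][140:250,225:425],None,fx=3.5,fy=3.5,interpolation=cv2.INTER_CUBIC)
cv2.imwrite("pics/low.png",im[:,:,::-1])
```

```text
t 3.9 base xy [ -18.9 -205. ] z 76.5 yaw err 0.0006 F [0.1 0.1 0.2] Fy 0.1 qd 0.009
```

View pics/low.png

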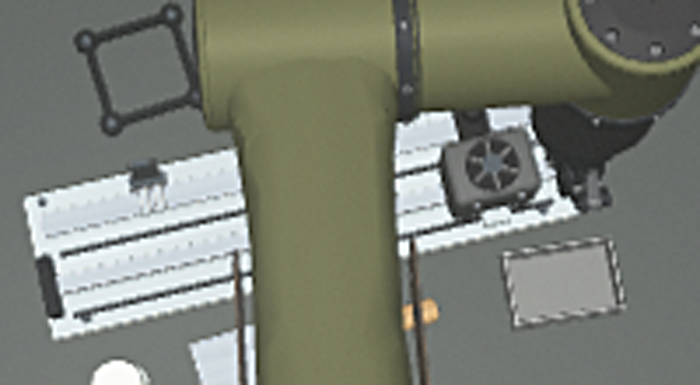

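The picture shows the fingers behind the head at (590,190), the head at (490,170), and the tab clamp still visible at (147,180). Now I start pushing along tool -x.

>>> arm_command(
  motion=[0, 0, 0, -0.004, 0, 0, 1, 0, 0, 0, -0.006, 0, 0, 1, 0, 0, 0, -0.008, 0, 0, 1, 0, 0, 0, -0.008, 0, 0, 1, 0, 0, 0, -0.008, 0, 0, 1],
)

```text
t: 4.45
tool_pos: [540.8, -164.9, 75.7]
orientation: [-0.0, 0.762, -0.648, 0.0]
wrist_force: [-0.2, -1.5, 1.3]
finger_gap: 0.001
```

>>> arm_command(
  motion=[0, 0, 0, -0.008, 0, 0, 1, 0, 0, 0, -0.008, 0, 0, 1, 0, 0, 0, -0.008, 0, 0, 1, 0, 0, 0, -0.008, 0, 0, 1, 0, 0, 0, -0.008, 0, 0, 1],
)

```text
t: 4.95
tool_pos: [534.3, -125.5, 75.6]
orientation: [-0.0, 0.762, -0.648, 0.0]
wrist_force: [0.4, -1.7, 2.0]
finger_gap: -0.002
```

```bash
cat >> h.py <<'E'
def head():
    f=grab_frame("top"); w=cloud(f); y=float(B["yaw"])
    Rm=np.array([[np.cos(y),-np.sin(y)],[np.sin(y),np.cos(y)]])
    p=(w[...,:2]-B["c"])@Rm; z=w[...,2]
    m=(z>94)&(z<103)&(abs(p[...,0]+20)<22)&(abs(p[...,1])<220)
    k=(z>60)&(z<90)&(abs(p[...,0]-50)<6)&(p[...,1]>80)&(p[...,1]<150)
    for n,q in (("head",m),("tab",k)):
        if q.sum()>5: print(n,q.sum(),np.percentile(p[q][:,1],[0,2,50,98,100]).round(1),p[q].mean(0).round(1))
    return f,p,z
E
python3 -c "
from h import *
tb();head()"
```

```text
t 4.95 base xy [ -19.5 -130.3] z 75.6 yaw err -0.0001 F [ 0.4 -1.7  2. ] Fy -1.7 qd 0.156
head 319 [-118.5 -114.2  -80.4  -50.9  -49.8] [-21.5 -80.9]
```

Contact force is about 1.7 N. The head is at y ≈ -84 with TCP at -130, so head centre = TCP + 46 mm. I'll continue over the low clamp (pin at -36).

>>> arm_command(
  motion=[0, 0, 0, -0.008, 0, 0, 1, 0, 0, 0, -0.008, 0, 0, 1, 0, 0, 0, -0.008, 0, 0, 1, 0, 0, 0, -0.007, 0, 0, 1, 0, 0, 0, -0.006, 0, 0, 1],
)

```text
t: 5.5
tool_pos: [528.2, -89.0, 75.4]
orientation: [0.0, 0.762, -0.648, 0.0]
wrist_force: [1.2, -5.4, 1.4]
finger_gap: -0.004
```

>>> arm_command(
  motion=[0, 0, 0, -0.006, 0, 0, 1, 0, 0, 0, -0.006, 0, 0, 1, 0, 0, 0, -0.006, 0, 0, 1, 0, 0, 0, -0.006, 0, 0, 1, 0, 0, 0, -0.006, 0, 0, 1],
)

```text
t: 6.0
tool_pos: [523.3, -59.3, 75.3]
orientation: [-0.0, 0.762, -0.648, -0.0]
wrist_force: [-0.4, -1.5, 2.1]
finger_gap: 0.002
```

>>> arm_command(
  motion=[0, 0, 0, -0.007, 0, 0, 1, 0, 0, 0, -0.008, 0, 0, 1, 0, 0, 0, -0.008, 0, 0, 1, 0, 0, 0, -0.008, 0, 0, 1, 0, 0, 0, -0.008, 0, 0, 1],
)

```text
t: 6.5
tool_pos: [517.1, -20.7, 75.3]
orientation: [0.0, 0.762, -0.648, -0.0]
wrist_force: [-1.3, -0.7, 3.0]
finger_gap: 0.002
```

```bash
python3 -c "
from h import *
tb();head()"
```

```text
t 6.5 base xy [-19.6 -24.1] z 75.3 yaw err -0.0001 F [-1.3 -0.7  3. ] Fy -0.5 qd 0.163
head 196 [-13.6  -8.8  24.2  54.2  56.2] [-28.3  24.8]
```

The low clamp is behind us, with the head at about y +22. I'll go on to about 25 mm short of the notch, then re-measure.

>>> arm_command(
  motion=[0, 0, 0, -0.01, 0, 0, 1, 0, 0, 0, -0.01, 0, 0, 1, 0, 0, 0, -0.01, 0, 0, 1, 0, 0, 0, -0.01, 0, 0, 1, 0, 0, 0, -0.01, 0, 0, 1],
)

```text
t: 7.05
tool_pos: [509.1, 28.8, 75.3]
orientation: [-0.0, 0.762, -0.648, 0.0]
wrist_force: [0.0, -1.3, 1.6]
finger_gap: 0.001
```

>>> arm_command(
  motion=[0, 0, 0, -0.008, 0, 0, 1, 0, 0, 0, -0.006, 0, 0, 1, 0, 0, 0, -0.004, 0, 0, 1, 0, 0, 0, -0.002, 0, 0, 1, 0, 0, 0, 0, 0, 0, 1],
)

```text
t: 7.55
tool_pos: [506.0, 48.0, 75.3]
orientation: [-0.0, 0.762, -0.648, -0.0]
wrist_force: [1.0, 0.2, 2.8]
finger_gap: -0.003
```

Run:
```python
from h import *
tb();f,p,z=head()
im=cv2.resize(f["color"][150:250,225:395],None,fx=4.5,fy=4.5,interpolation=cv2.INTER_CUBIC)
cv2.imwrite("pics/near.png",im[:,:,::-1])
```

```text
t 7.55 base xy [-19.5  45.5] z 75.3 yaw err 0.0 F [1.  0.2 2.8] Fy 0.1 qd 0.006
head 150 [ 57.2  59.8  91.9 122.9 125.6] [-32.4  92.5]
```

View pics/near.png

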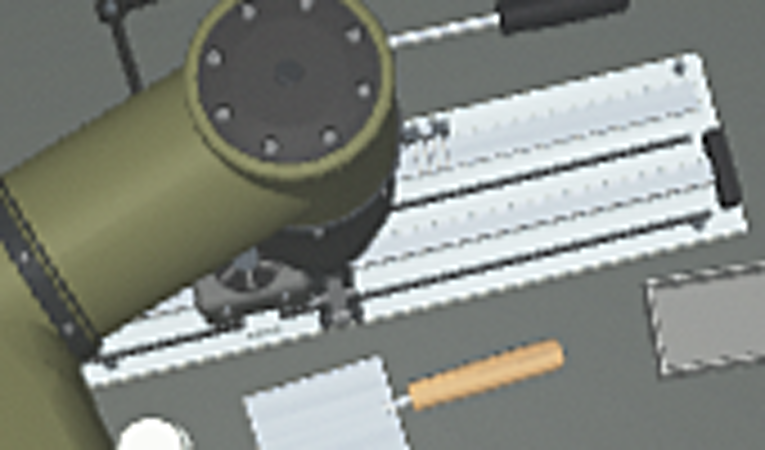

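The head is at y ≈ 91.4 and about 26 mm short; the arm hides the tab in this view. I'm creeping up now. The climb should start about 14 mm from here and crest at about 20 mm.

>>> arm_command(
  motion=[0, 0, 0, -0.003, 0, 0, 1, 0, 0, 0, -0.003, 0, 0, 1, 0, 0, 0, -0.003, 0, 0, 1, 0, 0, 0, -0.002, 0, 0, 1, 0, 0, 0, -0.002, 0, 0, 1],
)

```text
t: 8.1
tool_pos: [503.9, 60.6, 75.3]
orientation: [0.0, 0.762, -0.648, 0.0]
wrist_force: [-0.0, -0.5, 1.5]
finger_gap: -0.003
```

>>> arm_command(
  motion=[0, 0, 0, -0.001, 0, 0, 1, 0, 0, 0, -0.001, 0, 0, 1],
)

```text
t: 8.3
tool_pos: [503.6, 62.4, 75.4]
orientation: [0.0, 0.762, -0.648, 0.0]
wrist_force: [1.1, -2.0, 1.9]
finger_gap: 0.002
```

>>> arm_command(
  motion=[0, 0, 0, -0.001, 0, 0, 1, 0, 0, 0, -0.001, 0, 0, 1],
)

```text
t: 8.5
tool_pos: [503.4, 63.2, 75.4]
orientation: [0.001, 0.762, -0.648, 0.001]
wrist_force: [4.0, -8.4, 1.2]
finger_gap: 0.002
```

```bash
python3 -c "
from h import *
tb();head()"
```

```text
t 8.5 base xy [-19.6  60.9] z 75.4 yaw err -0.0008 F [ 4.  -8.4  1.2] Fy -8.9 qd 0.02
head 145 [ 74.1  77.3 109.  138.2 139.7] [-32.5 109. ]
```

The climb has begun: 8.9 N at TCP y 60.9, so the crest is expected near TCP 66.5. I'm stepping on with a force check at each step.

>>> arm_command(
  motion=[0, 0, 0, -0.001, 0, 0, 1, 0, 0, 0, -0.001, 0, 0, 1],
)

```text
t: 8.75
tool_pos: [503.3, 63.6, 75.4]
orientation: [0.002, 0.761, -0.648, 0.002]
wrist_force: [6.2, -15.8, 0.3]
finger_gap: 0.004
```

>>> arm_command(
  motion=[0, 0, 0, -0.001, 0, 0, 1, 0, 0, 0, -0.001, 0, 0, 1],
)

```text
t: 8.95
tool_pos: [502.9, 65.7, 75.4]
orientation: [0.002, 0.761, -0.648, 0.001]
wrist_force: [1.3, -1.7, 3.7]
finger_gap: -0.003
```

>>> arm_command(
  motion=[0, 0, 0, -0.001, 0, 0, 1, 0, 0, 0, 0, 0, 0, 1],
)

```text
t: 9.15
tool_pos: [502.3, 69.7, 75.3]
orientation: [-0.0, 0.762, -0.648, -0.0]
wrist_force: [-1.6, -0.1, 2.2]
finger_gap: -0.003
```

```bash
python3 -c "
from h import *
tb();head()"
```

```text
t 9.15 base xy [-19.6  67.4] z 75.3 yaw err -0.0003 F [-1.6 -0.1  2.2] Fy 0.2 qd 0.009
head 137 [ 82.   85.  115.8 144.5 147.1] [-32.8 115.8]
```

The force peaked at about 16 N, then dropped to 0, and the head sits ahead of the fingers (rear face at 82, centre ≈ 117), so it seems to have clicked in. I'm backing off, lifting and moving aside to verify.

>>> arm_command(
  motion=[0, 0, 0, 0.005, 0, 0, 1, 0, 0, 0, 0.01, 0, 0, 1, 0, 0, 0, 0.015, 0, 0, 1, 0, 0, 0, 0.01, 0, -0.02, 1, 0, 0, 0, 0, 0, -0.04, 1],
)

```text
t: 9.7
tool_pos: [506.8, 27.9, 132.0]
orientation: [0.003, 0.761, -0.648, -0.002]
wrist_force: [0.9, 0.6, 0.5]
finger_gap: -0.002
```

>>> arm_command(
  motion=[0, 0, 0, 0, 0, -0.04, 1, 0, 0, 0, 0, 0, -0.04, 1, 0, 0, 0, 0.03, 0, -0.03, 1, 0, 0, 0, 0.045, 0, 0, 1, 0, 0, 0, 0.045, 0, 0, 1],
)

```text
t: 10.2
tool_pos: [528.5, -89.9, 246.3]
orientation: [-0.001, 0.762, -0.647, 0.001]
wrist_force: [0.7, -0.1, -0.3]
finger_gap: -0.001
```

>>> arm_command(
  motion=[0, 0, 0, 0.045, 0, 0, 1, 0, 0, 0, 0.045, 0, 0, 1, 0, 0, 0, 0.045, 0, 0, 1, 0, 0, 0, 0.03, 0, 0, 1, 0, 0, 0, 0, 0, 0, 1],
)

```text
t: 10.7
tool_pos: [554.0, -255.3, 243.5]
orientation: [0.001, 0.76, -0.649, -0.001]
wrist_force: [-0.1, 0.5, -0.8]
finger_gap: -0.002
```

Run:
```python
from h import *
tb();f,p,z=head()
m=(z>36)&(abs(p[...,0]-20)<70)&(abs(p[...,1]-117)<50)
k=(z>58)&(z<90)&(p[...,0]>42)&(p[...,0]<60)&(p[...,1]>80)&(p[...,1]<150)
kn=(z>68)&(z<90)&(p[...,0]>20)&(p[...,0]<42)&(p[...,1]>80)&(p[...,1]<150)
for n,q in (("tab",k),("knob",kn)): print(n,q.sum(),p[q].min(0).round(1) if q.any() else"",p[q].max(0).round(1) if q.any() else"",np.median(z[q]).round(1) if q.any() else "")
g=grab_frame("scene")
a=cv2.resize(f["color"][160:245,225:325],None,fx=6,fy=3.5 and 6,interpolation=cv2.INTER_CUBIC)[:510]
b=cv2.resize(g["color"][170:255,335:415],None,fx=6,fy=6,interpolation=cv2.INTER_CUBIC)
im=np.hstack([a,b]); im=cv2.resize(im,None,fx=.72,fy=.72); print(im.shape)
cv2.imwrite("pics/fin.png",im[:,:,::-1])
```

```text
t 10.7 base xy [ -21.  -261.5] z 243.5 yaw err -0.0047 F [-0.1  0.5 -0.8] Fy 0.5 qd 0.059
head 357 [ 83.2  84.7 117.7 150.3 152.2] [-20.2 117.8]
tab 26 [106.5 107.  117.4 127.2 127.6] [ 49.6 117.1]
tab 29 [ 43.3 106.5] [ 54.5 129.1] 75.8
knob 36 [ 23.3 109.3] [ 40.6 126.5] 81.1
(367, 778, 3)
```

View pics/fin.png

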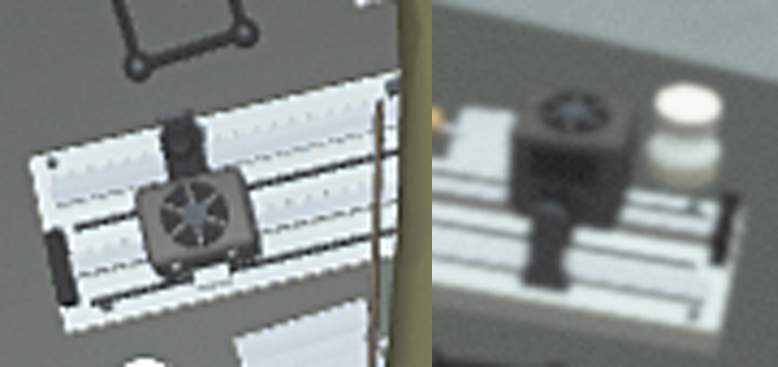

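The picture shows the head at (197,215) with its pin bracket at (183,150) directly in line with the tab, and nothing disturbed around it. Head 117.7, knob 117.9 and tab 117.1 agree within 1 mm, and the knob top at 81 means the pin is down. I'm handing in.

```bash
python3 -c "
from h import *
tb();close_job()"
```

```text
t 10.8 base xy [ -20.3 -258.8] z 244.3 yaw err -0.0021 F [-1.3 -0.6 -0. ] Fy -0.4 qd 0.034
the job is handed in; nothing more can be done
```

I pushed the head with the shut fingertips over the low clamp and into the notch of the tall-tab clamp, where it is now parked. I then backed the hand off, lifted it well clear and handed the job in at t = 10.8 s; no verdict is reported.

- **Click:** the push force rose to about 17 N at the tab clamp's first bar, above the roughly 8 N you gave for a slow push. It then fell to about 0, and the head ran ahead of the fingers.
- **Alignment along the rail:** the top camera put the head centre at 117.7 mm, the knob at 117.9 mm and the tab at 117.1 mm. They agree within 1 mm, against the 2.5 mm allowed.
- **Pin down:** I judged this from the knob top, which read about 81 mm. That is 1 mm under the stated 82 to 85, within calibration error. I had no direct reading of pin height or head speed.
- **Bystanders:** the hand touched nothing but the head. The last picture shows nothing disturbed near the head, though I did not measure each item's position.

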